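# Nest the matching tagine diffusers

## Robot

A 6-joint arm with a two-finger parallel gripper is mounted at the origin on the work surface. World frame = base frame: x ahead of the robot, y to its left, z up, the work surface at z = 0. Lengths are in m, angles in degrees, forces in N, time in s.
With the tool pointing down it reaches from about 0.35 to 0.875 m from the base axis. Payload 4.2 kg.
Tool frame: the origin (TCP) lies between the finger pads; the fingertips stand 14 mm ahead of it and the grasp point (between the pads) lies 5 mm behind it (r.tcp_to_tips is the distance from the TCP to the fingertips, in m); y points along the fingers, x is the direction in which the jaws open and shut, and the axes are right-handed (so a half turn about y gives the same grasp; the last joint's range is limited). The gripper opens to 87 mm and grips with 3 to 60 N. Pads are 19 mm wide; open, the fingers measure 117 mm over their backs; the gripper's body (75 mm by 190 mm) begins 51 mm behind the grasp point.
Start: joints at [-53.594, 22.042, 0.453, 0, -68.411, -14.817], TCP at [0.23, -0.581, 0.237] pointing down, gripper open.
Joint ranges: [-179.83, 179.83], [-69.29, 118.12], [-61.27, 80.66], [-181.25, 117.63], [-171.15, -9.14], [-177.46, 177.46]. Speed limits (degrees/s): [159.86, 159.86, 180, 180, 180, 180].

## Interface

Orientations are given as a 3x3 rotation matrix whose columns are the frame's x, y, z axes.
In Python, from station import sense, optics, ticket, r gives the robot as it stands.
- The arm moves only by the tool carry_out, never from a script. Its argument "steps" is a list that holds one entry, the list of rows, each a list of 6 numbers: the shift along the world's x, y, z in cm, then the turn, a rotation vector about the world's x, y, z in rad. A call has 1 to 20 rows; each row is the pose to reach, as a shift and turn from the pose commanded when the call began; what a row does not reach only later rows make up. A row lasts 1/8 s, in which the tool goes at most 62.5 mm and 10.7 degrees, less where a joint would pass 70% of its speed; a pose out of reach is approached as far as the arm can. A call with a gripper value outside its range is refused whole. "fingers" is the closure in counts, from 0 (fully open) to 255 (shut), set as the call begins (left out, the last holds). The fingers move at their own pace and stop on an object; the grip force is fixed at half the most. Time passes only in rows, so rows that repeat a pose let the fingers close. It gives the time, the measured TCP pose, the force and the opening at its end, in the units of the state.
- sense(): the state, without advancing time (a new reading comes with each control period).
- optics.capture(name): name is "scene" or "top" or "wrist"; returns a dict with "image" (400x640x3 uint8, red, green, blue), "fov_y" (degrees; the focal length in pixels is half the picture's height over the tangent of half this angle, whatever the lens; pixels are square), "cx", "cy" (the principal point, pixels), "rvec" (rotation vector, rad) and "tvec" (3), from world to camera coordinates, as OpenCV has them. Camera axes: x right, y down, z forward; pixel columns grow to the right and rows downward; lengths in m; the calibration is good to about 2 mm. A picture is of the moment at which its call begins. There is no depth.
- ticket.finish_job(): hands the job in, once; it reports no verdict.
The state is a dict: "time_s": time; "joints": joint angles; "joint_velocities": joint speeds; "effort": joint torques, N m; "tcp_pos": TCP position; "ee_rot": TCP orientation; "wrist_force": force on the tool from outside, world axes, zero at the start; "moment": the same for the moment, N m; "gripper_width": opening from 0.0 (shut) to 1.0 (fully open).
Only numpy, scipy, OpenCV 4.12 (cv2) and the standard library are available. Lean on these libraries where they do the work, as an engineer would, in place of code of your own. Each camera call takes 0.05 s, during which the arm holds its last target.

## Task

Finish the stack of aluminium tagine diffusers on the round cork mat: add the two loose ones of the same kind (same size, four gaps in the rim), turning each until its feet drop into the rim gaps of the one below, so that both sit level and fully home in the one stack. The three-gap diffuser and the small one will not nest: leave them, and the other things on the ledge, where they are.

Things in the scene. Friction and masses are not known exactly. Their poses are not given: they have to be found in the camera images.
- mat: Round cork mat, 170 mm wide, 6 mm thick, fixed; origin under its centre. On it (centres within 3 mm) stands a loose 1.2 kg stack of three nested diffusers like diffuser_a, rim top 82 mm above the ledge. The stack's turn about the vertical is random, NOT measured, unrelated to the mat's yaw: see its rim gaps by camera or turn a diffuser on it by feel; the fit repeats every 90 degrees.
- diffuser_a: Loose cast aluminium diffuser of the stack's kind, 0.3 to 0.48 kg: plate 130 mm wide on four feet, broken rim above, and in the middle of the plate a grip rib 64 mm long (along x), 24 mm wide (y), free all round inside the rim. Origin on the axis at the underside of the feet, z up. Plate z = 15 to 21 mm; rib and rim rise from there to z = 34 mm. Feet and rim gaps at 45, 135, 225, 315 degrees from x.
- diffuser_b: Same as diffuser_a. Feet 16 mm wide, 15 mm high, 57 mm off the axis; rim 10 mm thick, 52 to 62 mm off the axis, its four gaps 24 mm wide (4 mm, about 4 degrees, play each side of a foot). Nested, each stands 21 mm above the one below: first added one's origin 69 mm above the ledge, second 90 mm. Not nested, its feet stand on the rim, 13 mm too high. Only once nested does its yaw tell the stack's.
- odd_three: Diffuser of another kind, same 130 mm diameter, heights and rib, but with three feet and three rim gaps (at 0, 120 and 240 degrees from its x axis): it does not nest on the stack. Loose, stays where it is. Origin as diffuser_a.
- odd_small: Small diffuser, 100 mm across, four feet and four gaps, 34 mm high, rib 44 mm long: too small to nest. Loose, stays where it is. Origin as diffuser_a. On all diffusers the plate is darkened by heat, rim and rib are bright metal; ribs have round ends.
- jar: Lidded white ceramic jar, 116 mm across, 165 mm tall, loose, bystander. Origin at the centre of its underside.
- tongs: Steel tongs, 220 mm long (along x), 45 mm wide, 12 mm high, lying loose, bystander. Origin near the middle, at the underside.
- spoon: Olive-wood tasting spoon, 190 mm long (along x, handle to -x), lying loose, bystander. Origin at the underside, near the middle.
- timer: White plastic timer dial, 76 mm across, 41 mm high, loose, bystander. Origin at the centre of its underside.
- rack: Slotted wooden lid rack with three pan lids standing in it, 130 x 260 mm (x, y), 200 mm high, fixed, bystander. Origin at the centre of its underside.
There are look-alikes about, which are no part of the job. Leave any orange look-alike of the diffuser_a alone. Leave any yellow look-alike of the diffuser_b alone.

How it is judged:
By the outcome, as a careful person would: the job done as asked, in the order asked, and still so for the second after the job is handed in, with the robot touching nothing.
It also fails if it takes over 54 s, if anything falls off the work surface, if the arm or the gripper's body presses on something with over 40 N, if the wrist force passes 120 N, or if a joint passes its speed limit or range.

## Working session

There is one attempt and no reset: what is moved stays moved. The work goes in short steps, Python scripts to look and compute and a tool call to move; the robot and the scene stay as the last step left them, time stands still between calls to the robot, and variables do not carry over. Pictures are saved under pics/ and viewed, and the job is handed in when it is done.

Besides the shell and the picture viewer there is one more tool, called after "Call:" by a JSON object that holds its "fn" and its "kwargs". carry_out: Moves the arm, as the interface text tells. Its arguments: {"type":"object","properties":{"steps":{"type":"array","items":{"type":"array","items":{"type":"array","items":{"type":"number"}}}},"fingers":{"type":"number"}},"required":["steps"]}

```bash
ls; mkdir -p pics; cat > h.py <<'E'
import numpy as np, cv2
from station import sense, optics, ticket, r
def cap(n,fn=None):
    c=optics.capture(n); im=c["image"]
    if fn: cv2.imwrite("pics/"+fn,im[:,:,::-1])
    return c
def K(c):
    f=200/np.tan(np.radians(c["fov_y"])/2)
    return np.array([[f,0,c["cx"]],[0,f,c["cy"]],[0,0,1.]])
def proj(c,P):
    R=cv2.Rodrigues(np.array(c["rvec"],float))[0]; q=(K(c)@(R@np.atleast_2d(P).T+np.array(c["tvec"],float).reshape(3,1))).T
    return q[:,:2]/q[:,2:]
def unp(c,uv,z):
    R=cv2.Rodrigues(np.array(c["rvec"],float))[0]; C=-R.T@np.array(c["tvec"],float).reshape(3)
    uv=np.atleast_2d(uv); d=(R.T@np.linalg.inv(K(c))@np.c_[uv,np.ones(len(uv))].T).T
    return C+d*((z-C[2])/d[:,2])[:,None]
E
python3 - <<'E'
from h import *
for n in ["scene","top","wrist"]:
    c=cap(n,n+"0.png"); print(n,{k:v for k,v in c.items() if k!="image"})
print(sense())
E
```

```text
pics
scene {'fov_y': 51.076250066002416, 'cx': 317.86136385593903, 'cy': 198.49705012842796, 'rvec': array([ 1.93983662,  1.08858897, -0.54712358]), 'tvec': array([-0.34043607, -0.2095642 ,  1.57504092])}
top {'fov_y': 55.851339799152605, 'cx': 310.8454965027292, 'cy': 203.42887783306102, 'rvec': array([ 2.14658255, -2.17617261,  0.12994033]), 'tvec': array([0.08632365, 0.53408311, 0.98350835])}
wrist {'fov_y': 65.28711706019092, 'cx': 321.1305027633977, 'cy': 200.32753883738192, 'rvec': array([-1.66783222, -2.44857691, -0.35000729]), 'tvec': array([ 0.62380327, -0.03414405,  0.39021765])}
{'time_s': 0.15, 'joints': array([-5.35936865e+01,  2.20788661e+01,  3.95842672e-01, -2.07240955e-02,
       -6.84123502e+01, -1.48160415e+01]), 'joint_velocities': array([ 0.03361052, -0.16143284,  0.31151506,  0.10758662, -0.01305018,
       -0.00879892]), 'effort': array([-2.45874126e-04, -3.91053021e+01,  1.87585527e+01,  4.22229096e+00,
        1.23653485e-02, -1.50643959e-04]), 'tcp_pos': array([ 0.22981688, -0.58072515,  0.23571604]), 'ee_rot': array([[-3.67842069e-01, -7.17238808e-04, -9.29888003e-01],
       [ 9.29886734e-01,  1.53930040e-03, -3.67842755e-01],
       [ 1.69520807e-03, -9.99998558e-01,  1.00731409e-04]]), 'wrist_force': array([0.87070095, 0.40507348, 0.4472734 ]), 'moment': array([ 0.01723909, -0.0172574 , -0.02472036]), 'gripper_width': 0.9990631286287236}
```

View pics/scene0.png

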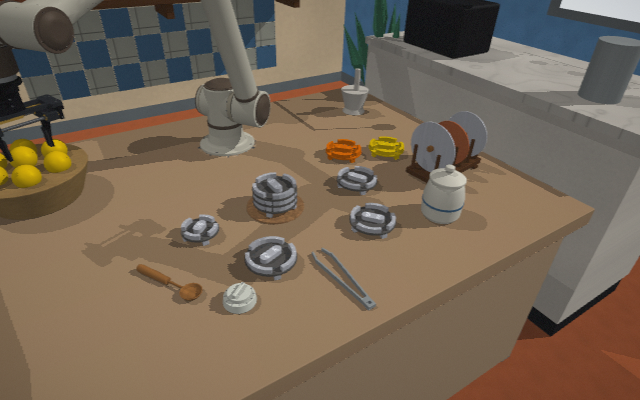

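View pics/top0.png

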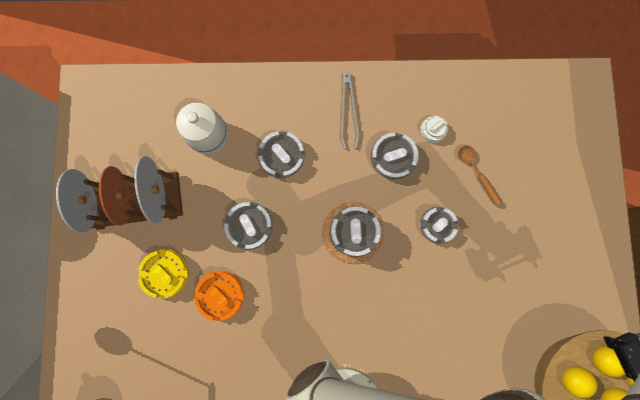

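View pics/wrist0.png

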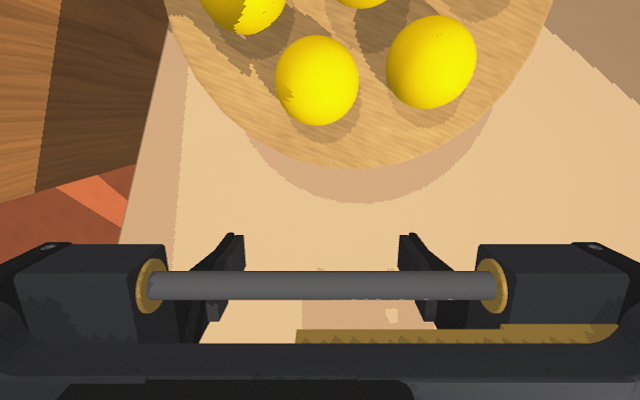

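Candidates (top image): same-size grey diffusers at (281,154), (395,156), (248,225); small one (440,225); stack (355,231); orange (219,296) and yellow (163,273) look-alikes. I'll use close crops to count the gaps.

```bash
python3 - <<'E'
from h import *
im=cv2.imread("pics/top0.png")
out=[]
for u,v in [(281,154),(395,156),(248,225),(355,231)]:
    out.append(cv2.resize(im[v-33:v+33,u-33:u+33],(396,296*396//296),interpolation=cv2.INTER_CUBIC)[:, :])
o=[cv2.resize(x,(300,300)) for x in out]
cv2.imwrite("pics/crop0.png",np.vstack([np.hstack(o[:2]),np.hstack(o[2:])]))
c=cap("top")
for n,(u,v),z in [("A",(281,154),.03),("B",(395,156),.03),("C",(248,225),.03),("stack",(355,231),.082)]:
    print(n,unp(c,(u,v),z))
E
```

```text
A [[0.67270733 0.15879013 0.03      ]]
B [[ 0.66291147 -0.15299972  0.03      ]]
C [[0.47957357 0.24792828 0.03      ]]
stack [[ 0.45735955 -0.03175487  0.082     ]]
```

View pics/crop0.png

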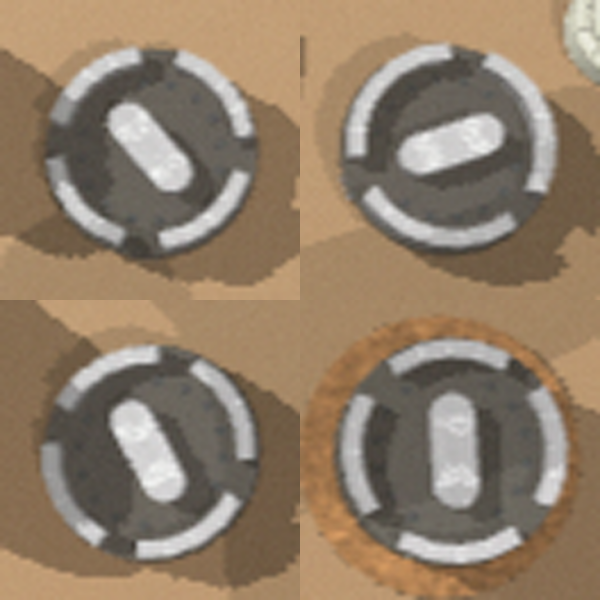

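(281,154) and (248,225) have four gaps, so those are the two wanted. (395,156) has three. The stack at (355,231) has its rib roughly along the image vertical. Next: fit the poses precisely.

```bash
cat >> h.py <<'E'
from scipy.optimize import minimize
from scipy.ndimage import map_coordinates, gaussian_filter
def template():
    P=[];W=[]
    for rr in np.arange(53.5,61.5,1.5):
        for t in np.arange(0,360,1.5):
            a=np.radians((t-45+45)%90-45)  # angle to nearest 0/90
            d=(t%90)-45 # offset from gap centre
            s=rr*np.sin(np.radians(abs(d)))
            if s>14: P.append((rr*np.cos(np.radians(t)),rr*np.sin(np.radians(t)),34));W.append(1)
            elif s<9: P.append((rr*np.cos(np.radians(t)),rr*np.sin(np.radians(t)),21));W.append(-2)
    for x in np.arange(-46,46.1,1.5):
        for y in np.arange(-46,46.1,1.5):
            dx=max(abs(x)-20,0); q=np.hypot(dx,y)
            if q<10.5: P.append((x,y,34));W.append(3)
            elif q>15 and np.hypot(x,y)<46: P.append((x,y,21));W.append(-.7)
    for rr in (66,68,70):
        for t in np.arange(0,360,3): pass
    P=np.array(P)/1000;W=np.array(W,float)
    W[W>0]/=W[W>0].sum(); W[W<0]/=-W[W<0].sum()
    return P,W
TP,TW=template()
def bright(c):
    im=c["image"].astype(float); mx=im.max(2); mn=im.min(2)
    return gaussian_filter(mn,0.6)
def score(c,B,x,y,yaw,z0):
    ca,sa=np.cos(yaw),np.sin(yaw)
    Q=np.c_[ca*TP[:,0]-sa*TP[:,1]+x,sa*TP[:,0]+ca*TP[:,1]+y,TP[:,2]+z0]
    uv=proj(c,Q); v=map_coordinates(B,[uv[:,1],uv[:,0]],order=1,mode='nearest')
    return TW@v
def fit(c,x,y,z0,yaws=None,seed=None):
    B=bright(c); best=None
    for yw in (np.radians(np.arange(0,180,6)) if yaws is None else yaws):
        res=minimize(lambda p:-score(c,B,p[0]/100,p[1]/100,p[2],z0),[x*100,y*100,yw],method="Nelder-Mead",
           options=dict(initial_simplex=[[x*100,y*100,yw],[x*100+.6,y*100,yw],[x*100,y*100+.6,yw],[x*100,y*100,yw+.1]],xatol=1e-4,fatol=1e-3,maxiter=300))
        if best is None or res.fun<best.fun: best=res
    p=best.x; return p[0]/100,p[1]/100,np.degrees(p[2])%180,-best.fun
def overlay(c,poses,fn,crop=None,s=1):
    im=c["image"][:,:,::-1].copy()
    if s>1: im=cv2.resize(im,None,fx=s,fy=s,interpolation=cv2.INTER_CUBIC)
    for (x,y,yaw,z0) in poses:
        a=np.radians(yaw); Rz=np.array([[np.cos(a),-np.sin(a)],[np.sin(a),np.cos(a)]])
        for rr in (52,62):
            for k in range(4):
                g=np.degrees(np.arcsin(12/rr)); t=np.radians(np.linspace(45+90*k+g,135+90*k-g,30))
                xy=(Rz@np.c_[rr*np.cos(t),rr*np.sin(t)].T).T/1000+[x,y]
                cv2.polylines(im,[np.int32((proj(c,np.c_[xy,np.full(30,z0+.034)])+.5)*s-.5)],False,(0,0,255),1)
        t=np.radians(np.r_[np.linspace(-90,90,15),np.linspace(90,270,15)])
        xy=np.c_[12*np.cos(t)+np.r_[np.full(15,20),np.full(15,-20)],12*np.sin(t)]
        xy=(Rz@xy.T).T/1000+[x,y]
        cv2.polylines(im,[np.int32((proj(c,np.c_[xy,np.full(30,z0+.034)])+.5)*s-.5)],True,(0,255,0),1)
    if crop: u0,v0,u1,v1=[int(q*s) for q in crop]; im=im[v0:v1,u0:u1]
    cv2.imwrite("pics/"+fn,im)
E
python3 - <<'E'
from h import *
c=cap("top"); ps=[]
for n,x,y,z0 in [("A",.673,.159,0),("C",.480,.248,0),("stack",.457,-.032,.048)]:
    f=fit(c,x,y,z0); print(n,np.round(f,4)); ps.append((*f[:3],z0))
overlay(c,ps,"fit0.png",(200,110,400,260),4)
c=cap("scene"); 
for (n,p) in zip("ACS",ps):
    f=fit(c,p[0],p[1],p[3],[np.radians(p[2])]); print("scene",n,np.round(f,4))
overlay(c,ps,"fit0s.png",(220,130,420,280),4)
E
```

```text
A [  0.6755   0.1602  39.5711 114.898 ]
C [  0.48     0.2504  28.2606 116.2676]
stack [ 4.589000e-01 -3.300000e-02  1.538700e+00  1.025345e+02]
scene A [ 0.6728  0.1597 38.9518 66.4743]
scene C [ 0.4772  0.2489 28.4177 52.8745]
scene S [ 4.58400e-01 -3.27000e-02  7.46500e-01  5.62181e+01]
```

View pics/fit0.png

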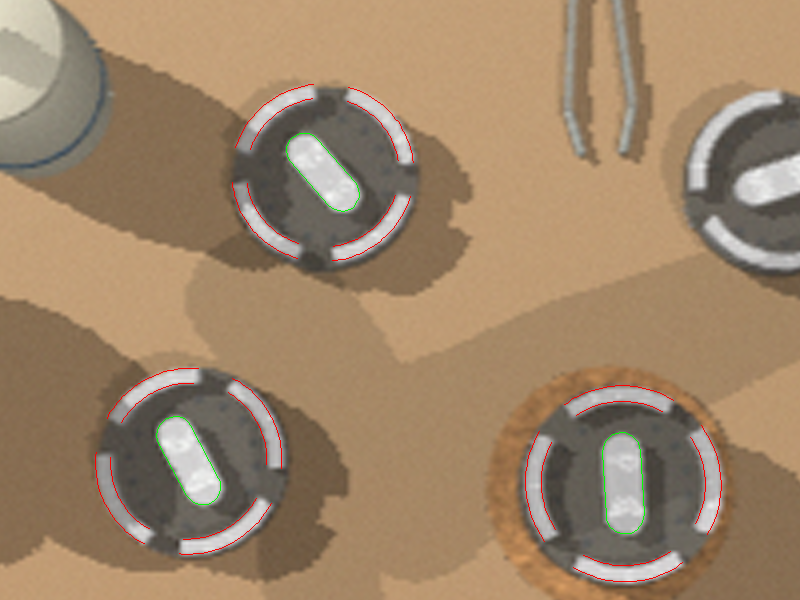

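View pics/fit0s.png

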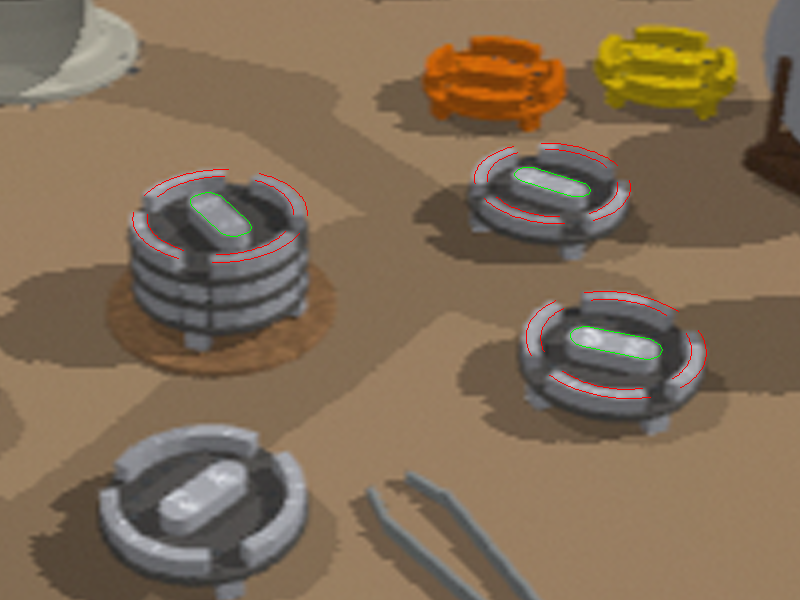

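Both cameras agree: the wanted diffusers are at (0.675, 0.160) with yaw 39.5° and (0.479, 0.250) with yaw 28.3°. The stack is at (0.459, -0.033) with yaw about 1.3°. I'll go to the nearer one with the jaws part-closed, because fully open the finger backs would hit the rim.

Call:
{"fn": "carry_out", "kwargs": {"steps": [[[0.5,1.7,0,0,0,0.01],[1.7,5.8,0,0,0,0.02],[3.5,11.6,0,0,0,0.03],[5.2,17.5,0,0,0,0.04],[7,23.3,0,0,0,0.05],[8.7,29.1,0,0,0,0.06],[10.5,34.9,0,0,0,0.07],[12.2,40.7,0,0,0,0.08],[13.9,46.5,0,0,0,0.09],[15.7,52.4,0,0,0,0.1],[17.4,58.2,0,0,0,0.11],[19.2,64,0,0,0,0.117],[20.9,69.8,0,0,0,0.117],[22.7,75.6,-1,0,0,0.117],[24.2,80.6,-5,0,0,0.117],[24.9,83.1,-9.5,0,0,0.117],[24.9,83.1,-12,0,0,0.117],[24.9,83.1,-12,0,0,0.117]]], "fingers": 108}}

```text
time_s: 2.55
tcp_pos: [0.4771, 0.2492, 0.1146]
ee_rot: [[-0.475, -0.004, -0.88], [0.88, -0.004, -0.475], [-0.001, -1.0, 0.005]]
wrist_force: [-0.0, 0.7, 0.1]
gripper_width: 0.577
```

```bash
python3 - <<'E'
from h import *
s=sense(); print(s["time_s"],s["tcp_pos"],s["gripper_width"],s["wrist_force"]); R=s["ee_rot"]; print(np.degrees(np.arctan2(R[1,0],R[0,0])),R[:,1])
c=cap("wrist")
f=fit(c,.479,.250,0,[np.radians(28.3)]); print(f)
overlay(c,[(.479,.250,28.3,0)],"w1.png")
E
```

```text
2.55 [0.4771248 0.2492421 0.1146226] 0.5765070516311598 [-0.0398457   0.74749621  0.14532422]
118.34956851865803 [-0.00410476 -0.00360862 -0.99998506]
(np.float64(0.47773079651921635), np.float64(0.25028644153147006), np.float64(27.4732467786643), np.float64(115.96147797730056))
```

View pics/w1.png

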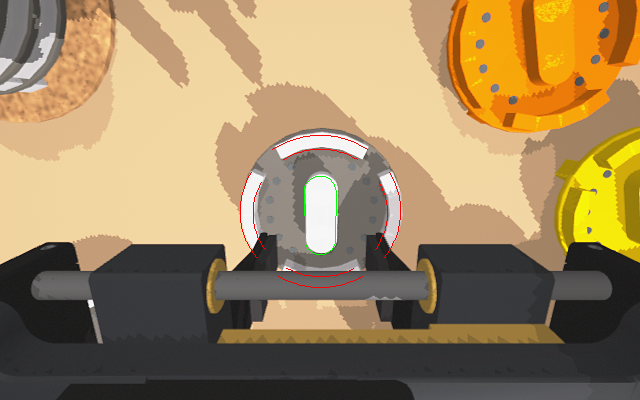

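The wrist view shows the rib centred between the part-closed fingers at about (320,213), aligned with the jaws. Descending and closing.

Call:
{"fn": "carry_out", "kwargs": {"steps": [[[0.1,0.1,-3,0,0,0],[0.1,0.1,-6,0,0,0],[0.1,0.1,-7.4,0,0,0],[0.1,0.1,-7.6,0,0,0],[0.1,0.1,-7.6,0,0,0]]]}}

```text
time_s: 3.22
tcp_pos: [0.4807, 0.2514, 0.0419]
ee_rot: [[-0.474, 0.002, -0.88], [0.88, 0.002, -0.474], [0.0, -1.0, -0.002]]
wrist_force: [0.2, 0.6, -0.3]
gripper_width: 0.576
```

Call:
{"fn": "carry_out", "kwargs": {"steps": [[[0,0,0,0,0,0],[0,0,0,0,0,0],[0,0,0,0,0,0],[0,0,0,0,0,0],[0,0,0,0,0,0]]], "fingers": 255}}

```text
time_s: 3.85
tcp_pos: [0.4801, 0.2509, 0.0408]
ee_rot: [[-0.474, 0.0, -0.88], [0.88, 0.0, -0.474], [-0.0, -1.0, -0.0]]
wrist_force: [-1.3, -0.4, 1.4]
gripper_width: 0.27
```

Call:
{"fn": "carry_out", "kwargs": {"steps": [[[0,0,1,0,0,0],[0,0,4,0,0,0],[0,0,8,0,0,-0.05],[-0.1,-2,11,0,0,-0.1],[-0.3,-6,12,0,0,-0.2],[-0.7,-11,12,0,0,-0.3],[-1,-16,12,0,0,-0.4],[-1.5,-21,12,0,0,-0.46],[-1.8,-25,12,0,0,-0.471],[-2,-27.6,12,0,0,-0.471],[-2,-28.4,12,0,0,-0.471],[-2,-28.4,12,0,0,-0.471],[-2,-28.4,12,0,0,-0.471]]]}}

```text
time_s: 5.48
tcp_pos: [0.4601, -0.0324, 0.1605]
ee_rot: [[-0.024, -0.0, -1.0], [1.0, 0.0, -0.024], [0.0, -1.0, 0.0]]
wrist_force: [-0.4, 0.4, -5.4]
gripper_width: 0.271
```

```bash
python3 - <<'E'
from h import *
c=cap("wrist"); d=cap("top"); e=cap("scene")
s=sense(); print(s["time_s"],s["tcp_pos"],s["gripper_width"],s["wrist_force"]); R=s["ee_rot"]; print(np.degrees(np.arctan2(R[1,0],R[0,0]))-90,R[:,1])
z=s["tcp_pos"][2]-.041
x,y=s["tcp_pos"][:2]
print(fit(c,x,y,z,[np.radians(1.3)]))
overlay(c,[(x,y,1.3,z),(.4587,-.033,1.3,.048)],"w2.png")
overlay(e,[(x,y,1.3,z),(.4587,-.033,1.3,.048)],"s2.png",(200,120,360,240),5)
cv2.imwrite("pics/t2.png",cv2.resize(d["image"][150:310,250:460,::-1],None,fx=3,fy=3))
E
```

```text
5.625 [ 0.46006811 -0.0323886   0.16048978] 0.2760722031422761 [-0.25000721  0.25608377 -3.69501245]
1.3763944418151226 [-9.95714087e-05  9.94102741e-05 -9.99999990e-01]
(np.float64(0.45534397262780757), np.float64(-0.03293884114752735), np.float64(0.4161301095366661), np.float64(71.10067547272604))
```

View pics/w2.png

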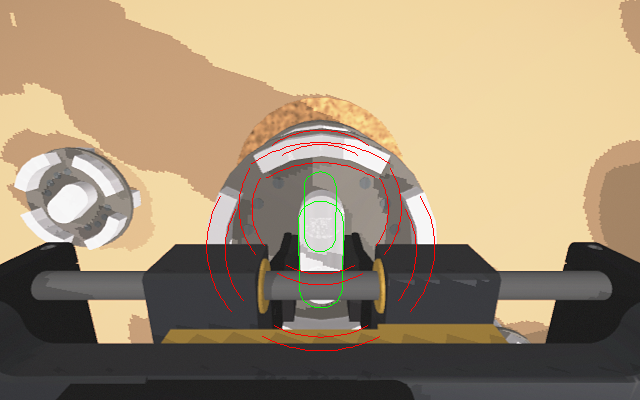

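View pics/s2.png

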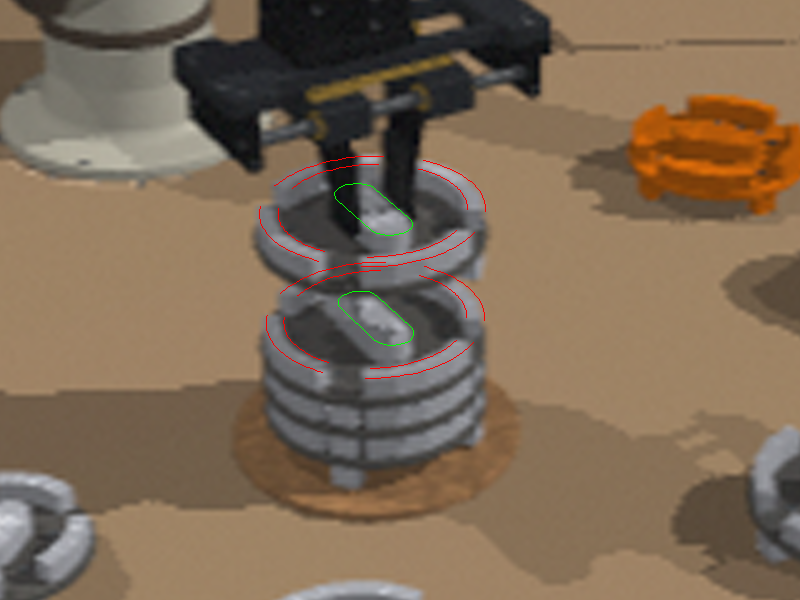

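View pics/t2.png

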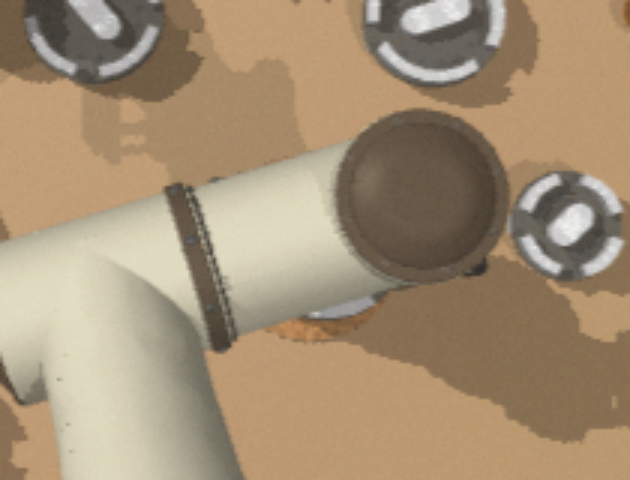

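```bash
python3 - <<'E'
from h import *
c=cap("wrist"); e=cap("scene")
s=sense();x,y,z=s["tcp_pos"]; z-=.041
overlay(c,[(x-.001,y,1.3,z)],"w3.png",(190,110,450,300),3)
overlay(e,[(x-.001,y,1.3,z)],"s3.png",(245,140,305,185),12)
E
```

```text
(no output)
```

View pics/w3.png

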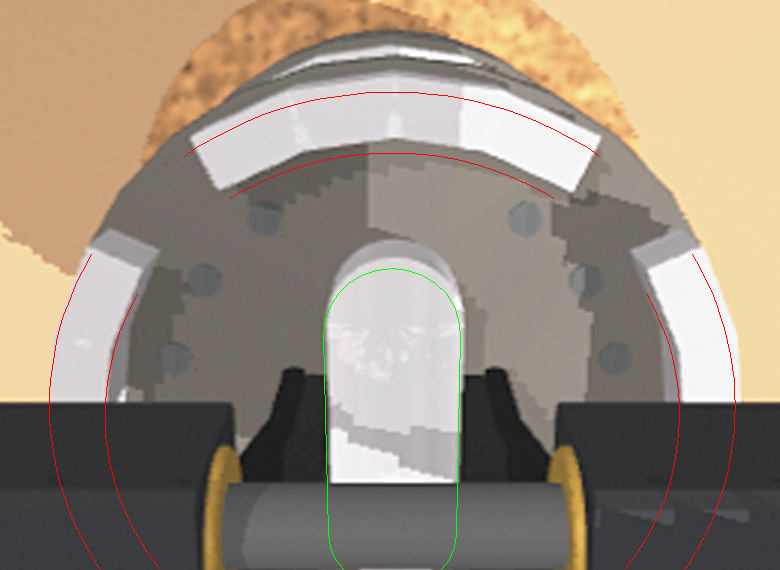

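View pics/s3.png

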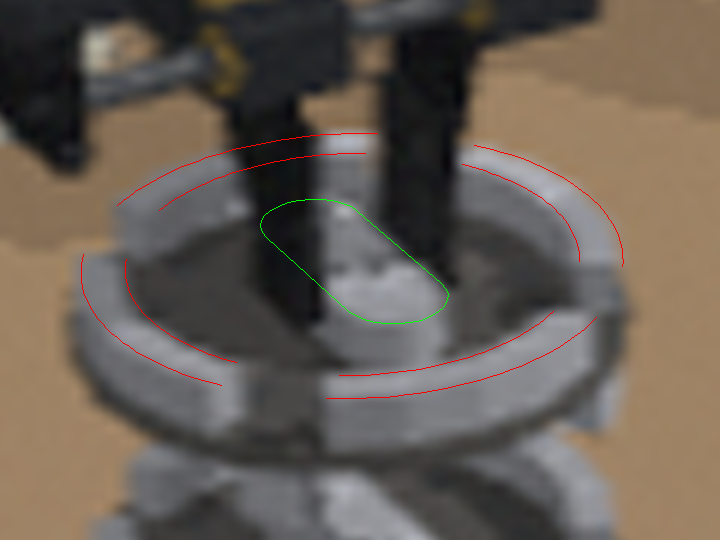

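```bash
python3 - <<'E'
from h import *
c=cap("wrist"); s=sense()
uvz=np.array([(190,140),(222,190),(575,190),(600,137),(90,247),(135,262),(697,248),(648,270)],float)
uv=(uvz+.5)/3-.5+[190,110]
def P(rr,side,gap): # gap angle deg, side +1/-1: lateral
    a=np.radians(gap); u=np.array([np.cos(a),np.sin(a)]); v=np.array([-u[1],u[0]])
    return np.r_[u*np.sqrt(rr**2-144)+side*12*v,34]/1000
M=np.array([P(62,-1,45),P(52,-1,45),P(52,1,-45),P(62,1,-45),P(62,1,45),P(52,1,45),P(62,-1,-45),P(52,-1,-45)])
ok,rv,tv=cv2.solvePnP(M,uv,K(c),None)
R=cv2.Rodrigues(np.array(c["rvec"],float))[0]; Ro=cv2.Rodrigues(rv)[0]
Rw=R.T@Ro; tw=R.T@(tv.ravel()-np.array(c["tvec"],float).ravel())
q=(K(c)@(Ro@M.T+tv)).T; print(np.round(q[:,:2]/q[:,2:]-uv,1))
print("pos",tw,"z axis",Rw[:,2],"yaw",np.degrees(np.arctan2(Rw[1,0],Rw[0,0])))
print("rim centre",tw+Rw[:,2]*.034,"tcp",s["tcp_pos"],"cam",-R.T@np.array(c["tvec"]),R[2])
E
```

```text
[[-2.7  0.8]
 [ 2.8 -1.9]
 [-4.5 -1.4]
 [ 3.5  2.7]
 [-0.1 -3.4]
 [ 1.   4.2]
 [-0.2 -3. ]
 [ 0.1  2. ]]
pos [ 0.44778287 -0.0337805   0.11378587] z axis [0.21401731 0.02937504 0.97638809] yaw -179.6712001817169
rim centre [ 0.45505946 -0.03278175  0.14698307] tcp [ 0.46003686 -0.03268437  0.16054152] cam [ 0.38238773 -0.03390406  0.3085638 ] [ 0.27992797  0.00505696 -0.96000769]
```

```bash
cat >> h.py <<'E'
def fit6(c,x,y,yaw,z0,vis,free_tilt=True):
    """vis(uv)->mask. params dx,dy(mm),yaw,tilt about jaw (world y'),tilt about x', z fixed"""
    from scipy.spatial.transform import Rotation as Ro
    B=bright(c)
    def pts(p):
        R=(Ro.from_euler('z',yaw+p[2],degrees=True)*Ro.from_euler('y',p[3] if free_tilt else 0,degrees=True)).as_matrix()
        T=TP-[0,0,.034]; return T@R.T+[x+p[0]/1000,y+p[1]/1000,z0+.034]
    m=vis(proj(c,pts(np.zeros(4))))
    w=TW.copy(); w[~m]=0; w[w>0]/=w[w>0].sum(); w[w<0]/=-w[w<0].sum()
    def cost(p):
        uv=proj(c,pts(p)); return -(w@map_coordinates(B,[uv[:,1],uv[:,0]],order=1,mode='nearest'))
    n=4 if free_tilt else 3; best=None
    for x0 in (-3,0,3):
        s=np.zeros((n+1,n)); s[:,0]=x0
        for i in range(n): s[i+1,i]+=2
        r_=minimize(lambda p:cost(np.r_[p,np.zeros(4-n)]),s[0],method="Nelder-Mead",options=dict(initial_simplex=s,maxiter=600,xatol=1e-2,fatol=1e-3))
        if best is None or r_.fun<best.fun: best=r_
    return best.x,-best.fun,-cost(np.zeros(4))
E
python3 - <<'E'
from h import *
c=cap("wrist"); e=cap("scene"); s=sense(); x,y,z=s["tcp_pos"]
print(s["time_s"],x,y,z)
vw=lambda uv:(uv[:,1]<242)
vs=lambda uv:~((uv[:,0]>262)&(uv[:,0]<286)&(uv[:,1]<168))
for dz in (-.043,-.041,-.039):
  for ft in (True,False):
    print(dz,ft,"wrist",np.round(fit6(c,x,y,1.38,z+dz,vw,ft)[0],2),fit6(c,x,y,1.38,z+dz,vw,ft)[1],"scene",np.round(fit6(e,x,y,1.38,z+dz,vs,ft)[0],2),fit6(e,x,y,1.38,z+dz,vs,ft)[1])
E
```

```text
5.875 0.45998589406858953 -0.03289946297318447 0.16052696249162068
-0.043 True wrist [-2.12  0.07 -0.85  0.17] 106.58328101959235 scene [-4.18  2.03  0.58  0.57] 43.77615656962488
-0.043 False wrist [-2.1   0.07 -0.91] 106.58833946437386 scene [-3.83  1.94  0.46] 43.69510948143181
-0.041 True wrist [ -3.35   0.52  -1.29 -20.5 ] 109.20091552918558 scene [-1.06  0.45  0.6   0.47] 43.02155640349175
-0.041 False wrist [-2.34 -0.15 -0.93] 107.31734190192859 scene [-0.66  0.41  0.47] 42.9762884044887
-0.039 True wrist [ -3.34   0.21  -0.62 -19.77] 109.549865438936 scene [ 2.42 -1.12  0.47  0.25] 42.33864889734862
-0.039 False wrist [-2.73  0.01 -0.6 ] 107.21607444005194 scene [ 2.56 -1.15  0.36] 42.32196304772462
```

The held diffuser sits level, about 2 mm off the TCP towards -x, with its yaw matching the stack. Lowering until the feet are partly in the gaps, then checking.

Call:
{"fn": "carry_out", "kwargs": {"steps": [[[0.05,0,-1.5,0,0,0],[0.05,0,-3,0,0,0],[0.05,0,-3.4,0,0,0],[0.05,0,-3.7,0,0,0],[0.05,0,-4,0,0,0],[0.05,0,-4.3,0,0,0],[0.05,0,-4.3,0,0,0]]]}}

```text
time_s: 6.75
tcp_pos: [0.4604, -0.0332, 0.1175]
ee_rot: [[-0.023, -0.0, -1.0], [1.0, -0.0, -0.023], [-0.0, -1.0, 0.0]]
wrist_force: [-0.4, 0.1, -4.7]
gripper_width: 0.272
```

Call:
{"fn": "carry_out", "kwargs": {"steps": [[[0,0,-0.3,0,0,0],[0,0,-0.5,0,0,0],[0,0,-0.65,0,0,0],[0,0,-0.75,0,0,0],[0,0,-0.75,0,0,0]]]}}

```text
time_s: 7.38
tcp_pos: [0.4605, -0.0331, 0.11]
ee_rot: [[-0.023, -0.0, -1.0], [1.0, -0.0, -0.023], [-0.0, -1.0, 0.0]]
wrist_force: [-0.0, -0.9, -5.2]
gripper_width: 0.269
```

Call:
{"fn": "carry_out", "kwargs": {"steps": [[[0,0,-0.05,0,0,0],[0,0,-0.05,0,0,0],[0,0,-0.05,0,0,0],[0,0,-0.05,0,0,0]]], "fingers": 110}}

```text
time_s: 7.88
tcp_pos: [0.4607, -0.0331, 0.1098]
ee_rot: [[-0.023, 0.001, -1.0], [1.0, 0.0, -0.023], [0.0, -1.0, -0.001]]
wrist_force: [-0.3, -0.9, -0.3]
gripper_width: 0.548
```

Call:
{"fn": "carry_out", "kwargs": {"steps": [[[0,0,2,0,0,0],[0,0,5.5,0,0,0.05],[2,1.8,7,0,0,0.15],[5.5,5,7,0,0,0.28],[9.5,8.6,7,0,0,0.4],[13.5,12.2,6,0,0,0.52],[17.5,15.8,5,0,0,0.62],[20.2,18.3,3,0,0,0.666],[21.3,19.3,1,0,0,0.666],[21.3,19.3,1,0,0,0.666],[21.3,19.3,1,0,0,0.666]]]}}

```text
time_s: 9.25
tcp_pos: [0.6734, 0.1595, 0.1203]
ee_rot: [[-0.636, 0.0, -0.772], [0.772, -0.0, -0.636], [-0.0, -1.0, -0.0]]
wrist_force: [-0.4, 0.2, 0.8]
gripper_width: 0.565
```

```bash
python3 - <<'E'
from h import *
s=sense(); print(s["time_s"],s["tcp_pos"],s["gripper_width"],s["wrist_force"]); R=s["ee_rot"]; print(np.degrees(np.arctan2(R[1,0],R[0,0])),R[:,1])
c=cap("wrist")
print("A",fit6(c,.674,.160,39.5,0,lambda uv:uv[:,1]<250,False))
e=cap("scene"); d=cap("top")
for z in (.065,.067,.069,.071,.073,.082): print(z,"stack scene",np.round(fit(e,.4587,-.033,z,[np.radians(1.3)]),4),"top",np.round(fit(d,.4587,-.033,z,[np.radians(1.3)]),4))
overlay(c,[(.674,.160,39.5,0)],"w4.png")
overlay(e,[(.4587,-.033,1.3,.069)],"s4.png",(235,150,315,225),8)
cv2.imwrite("pics/t4.png",cv2.resize(d["image"][130:310,230:460,::-1],None,fx=3,fy=3))
E
```

```text
9.25 [0.67340118 0.15946247 0.12029567] 0.5650697656516858 [-0.4497086   0.16451806  0.8254779 ]
129.46604308772376 [ 4.91447125e-04 -2.20947514e-04 -9.99999855e-01]
A (array([-1.20809997,  0.4988994 , -0.01903109]), np.float64(125.63778692398033), np.float64(124.25365659149094))
0.065 stack scene [ 4.55100e-01 -3.02000e-02  1.24270e+00  4.27104e+01] top [ 4.60800e-01 -3.35000e-02  1.32400e+00  8.47522e+01]
0.067 stack scene [ 4.5780e-01 -3.1700e-02  1.1687e+00  4.2690e+01] top [ 4.60600e-01 -3.33000e-02  1.35050e+00  8.47194e+01]
0.069 stack scene [ 4.60700e-01 -3.31000e-02  1.25420e+00  4.26544e+01] top [ 4.60500e-01 -3.30000e-02  1.35480e+00  8.46517e+01]
0.071 stack scene [ 4.6360e-01 -3.4600e-02  1.2201e+00  4.2603e+01] top [ 4.60400e-01 -3.28000e-02  1.38690e+00  8.45587e+01]
0.073 stack scene [ 4.66500e-01 -3.60000e-02  1.23910e+00  4.25356e+01] top [ 4.60300e-01 -3.26000e-02  1.35990e+00  8.44426e+01]
0.082 stack scene [ 0.4794 -0.0425  1.177  42.072 ] top [ 4.59700e-01 -3.15000e-02  1.32900e+00  8.36164e+01]
```

View pics/w4.png

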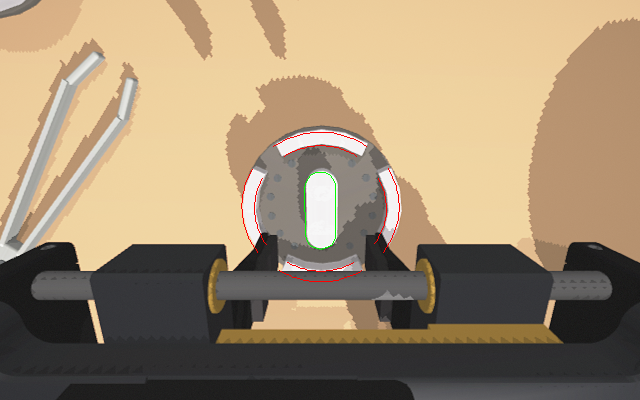

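View pics/s4.png

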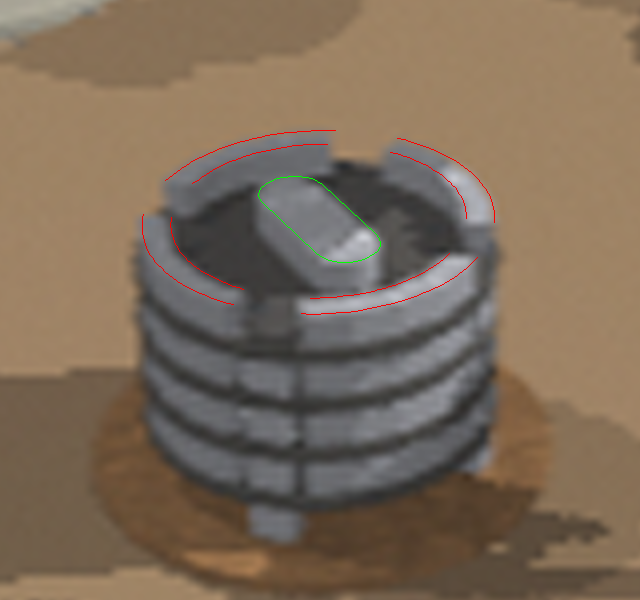

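View pics/t4.png

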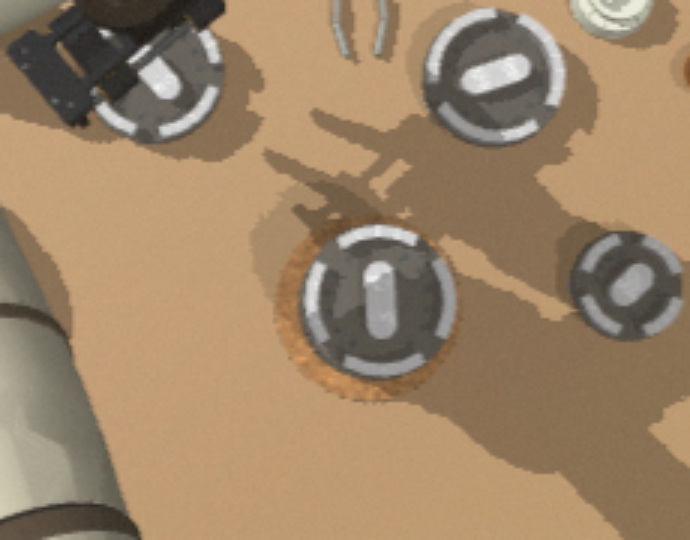

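First one is fully home: the scene and top fits agree at origin z = 69 mm, (0.4606, -0.033), yaw 1.3°, and the four layers look level. The second rib is centred in the wrist view at (320,210), so I'm descending on it.

Call:
{"fn": "carry_out", "kwargs": {"steps": [[[0,0,-3,0,0,0],[0,0,-6,0,0,0],[0,0,-7.6,0,0,0],[0,0,-8,0,0,0],[0,0,-8,0,0,0]]]}}

```text
time_s: 10.02
tcp_pos: [0.6741, 0.16, 0.0405]
ee_rot: [[-0.636, 0.001, -0.772], [0.772, 0.0, -0.636], [-0.001, -1.0, -0.001]]
wrist_force: [-0.1, 0.0, 0.5]
gripper_width: 0.571
```

Call:
{"fn": "carry_out", "kwargs": {"steps": [[[0,0,0,0,0,0],[0,0,0,0,0,0],[0,0,0,0,0,0],[0,0,0,0,0,0],[0,0,0,0,0,0]]], "fingers": 255}}

```text
time_s: 10.65
tcp_pos: [0.6736, 0.16, 0.0399]
ee_rot: [[-0.636, 0.0, -0.772], [0.772, 0.0, -0.636], [-0.0, -1.0, -0.0]]
wrist_force: [-0.6, 0.5, 1.8]
gripper_width: 0.269
```

Call:
{"fn": "carry_out", "kwargs": {"steps": [[[0,0,1,0,0,0],[0,0,4,0,0,0],[0,0,8.5,0,0,-0.05],[-1.5,-1.4,12,0,0,-0.12],[-4.5,-4.1,13,0,0,-0.24],[-8.5,-7.7,13,0,0,-0.36],[-12.5,-11.3,13,0,0,-0.48],[-16.5,-15,13,0,0,-0.58],[-19.5,-17.7,13,0,0,-0.64],[-20.9,-19,13,0,0,-0.666],[-21.3,-19.3,13,0,0,-0.666],[-21.3,-19.3,13,0,0,-0.666],[-21.3,-19.3,13,0,0,-0.666]]]}}

```text
time_s: 12.28
tcp_pos: [0.4616, -0.0324, 0.1695]
ee_rot: [[-0.024, 0.001, -1.0], [1.0, 0.0, -0.024], [0.0, -1.0, -0.001]]
wrist_force: [0.3, -0.1, -4.0]
gripper_width: 0.272
```

```bash
python3 - <<'E'
from h import *
c=cap("wrist"); e=cap("scene"); s=sense(); x,y,z=s["tcp_pos"]; R=s["ee_rot"]; yw=np.degrees(np.arctan2(R[1,0],R[0,0]))-90
print(s["time_s"],x,y,z,yw,s["wrist_force"],s["gripper_width"])
vw=lambda uv:(uv[:,1]<242)
vs=lambda uv:~((uv[:,0]>262)&(uv[:,0]<286)&(uv[:,1]<168))
print("wrist",fit6(c,x,y,yw,z-.04,vw,False)); print("scene",fit6(e,x,y,yw,z-.04,vs,True))
overlay(e,[(x,y,yw,z-.04),(.4606,-.033,1.3,.069)],"s5.png",(235,110,315,225),6)
overlay(c,[(x,y,yw,z-.04)],"w5.png",(190,110,450,300),3)
E
```

```text
12.375 0.4612299905526726 -0.03253985301786405 0.16937028763930495 1.3549823789123963 [-0.4896013   0.11310547 -4.97575365] 0.2713880294234599
wrist (array([-0.19605398, -0.20002037, -0.74407683]), np.float64(107.87905008341434), np.float64(107.66426143815465))
scene (array([2.01855895, 0.07220978, 1.13631265, 0.2494565 ]), np.float64(42.43194032357693), np.float64(41.423856580137056))
```

View pics/w5.png

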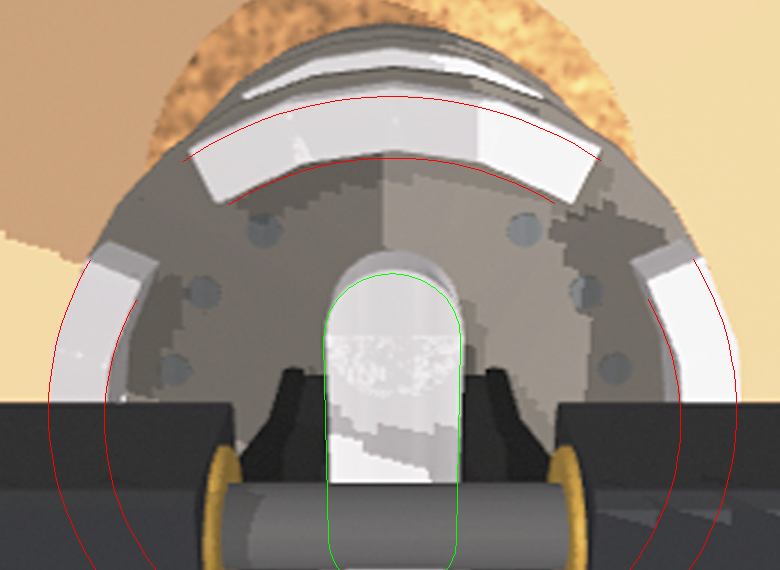

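View pics/s5.png

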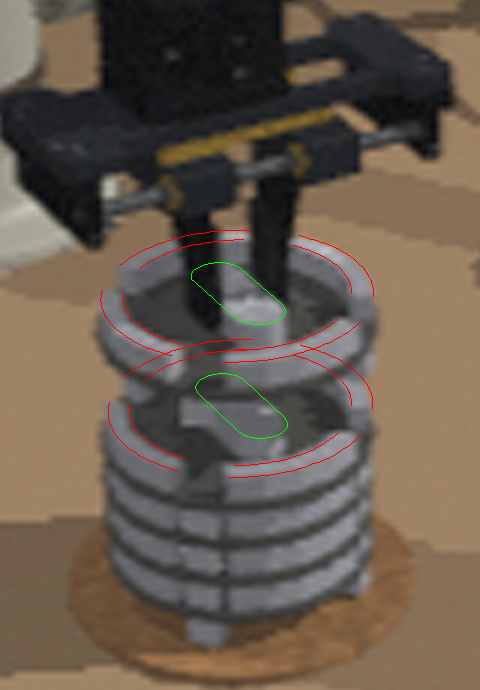

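The held one is level and aligned. Wrist offsets differ by about 2 mm between the two grasps, so I shift 1 mm in -x and lower part-way.

Call:
{"fn": "carry_out", "kwargs": {"steps": [[[-0.1,0,-1,0,0,0],[-0.1,0,-2,0,0,0],[-0.1,0,-2.4,0,0,0],[-0.1,0,-2.7,0,0,0],[-0.1,0,-3,0,0,0],[-0.1,0,-3.3,0,0,0],[-0.1,0,-3.3,0,0,0]]]}}

```text
time_s: 13.25
tcp_pos: [0.4594, -0.0331, 0.1364]
ee_rot: [[-0.023, -0.0, -1.0], [1.0, -0.0, -0.023], [-0.0, -1.0, 0.0]]
wrist_force: [0.4, 0.2, -5.2]
gripper_width: 0.269
```

Call:
{"fn": "carry_out", "kwargs": {"steps": [[[0,0,-0.3,0,0,0],[0,0,-0.5,0,0,0],[0,0,-0.65,0,0,0],[0,0,-0.7,0,0,0],[0,0,-0.7,0,0,0]]]}}

```text
time_s: 13.88
tcp_pos: [0.4595, -0.0331, 0.1298]
ee_rot: [[-0.023, 0.0, -1.0], [1.0, -0.0, -0.023], [-0.0, -1.0, -0.0]]
wrist_force: [-1.2, 0.4, -2.2]
gripper_width: 0.271
```

Call:
{"fn": "carry_out", "kwargs": {"steps": [[[0,0,0,0,0,0],[0,0,0,0,0,0],[0,0,0,0,0,0],[0,0,0,0,0,0]]], "fingers": 110}}

```text
time_s: 14.38
tcp_pos: [0.4597, -0.0331, 0.1297]
ee_rot: [[-0.023, 0.001, -1.0], [1.0, 0.0, -0.023], [0.0, -1.0, -0.001]]
wrist_force: [-1.1, -0.9, -0.2]
gripper_width: 0.553
```

Call:
{"fn": "carry_out", "kwargs": {"steps": [[[0,0,2,0,0,0],[0,0,6,0,0,0],[0,0,11,0,0,0],[-1,-4,13,0,0,0],[-2.5,-9,13,0,0,0],[-4,-14,13,0,0,0],[-5.5,-19,13,0,0,0],[-7,-24,13,0,0,0],[-8.5,-29,13,0,0,0],[-10,-34,13,0,0,0],[-11,-37,13,0,0,0],[-11,-37,13,0,0,0],[-11,-37,13,0,0,0]]]}}

```text
time_s: 16.0
tcp_pos: [0.3494, -0.4027, 0.2593]
ee_rot: [[-0.023, -0.0, -1.0], [1.0, 0.001, -0.023], [0.001, -1.0, 0.0]]
wrist_force: [0.0, -0.2, -0.6]
gripper_width: 0.569
```

```bash
python3 - <<'E'
from h import *
e=cap("scene"); d=cap("top"); print(sense()["time_s"])
for z in (.086,.088,.090,.092,.094,.103): print(z,"scene",np.round(fit(e,.46,-.033,z,[np.radians(1.3)]),4),"top",np.round(fit(d,.46,-.033,z,[np.radians(1.3)]),4))
p=fit(d,.46,-.033,.09,[np.radians(1.3)])
overlay(e,[(p[0],p[1],p[2],.09)],"s6.png",(235,135,315,225),7)
cv2.imwrite("pics/t6.png",d["image"][:,:,::-1])
cv2.imwrite("pics/s6b.png",e["image"][:,:,::-1])
E
```

```text
16.1
0.086 scene [ 4.54200e-01 -2.96000e-02  5.06800e-01  6.40456e+01] top [ 4.611000e-01 -3.350000e-02  1.709100e+00  1.173841e+02]
0.088 scene [ 4.57200e-01 -3.10000e-02  5.39600e-01  6.39184e+01] top [ 4.610000e-01 -3.320000e-02  1.666400e+00  1.172932e+02]
0.09 scene [ 4.60300e-01 -3.25000e-02  5.01400e-01  6.37701e+01] top [ 4.609000e-01 -3.300000e-02  1.693700e+00  1.171699e+02]
0.092 scene [ 4.63300e-01 -3.40000e-02  4.66500e-01  6.35963e+01] top [ 4.60900e-01 -3.28000e-02  1.62790e+00  1.17012e+02]
0.094 scene [ 4.66400e-01 -3.55000e-02  3.21700e-01  6.33979e+01] top [ 4.608000e-01 -3.250000e-02  1.635900e+00  1.168229e+02]
0.103 scene [ 4.80100e-01 -4.22000e-02  1.59400e-01  6.21965e+01] top [ 4.604000e-01 -3.130000e-02  1.588900e+00  1.155765e+02]
```

View pics/s6.png

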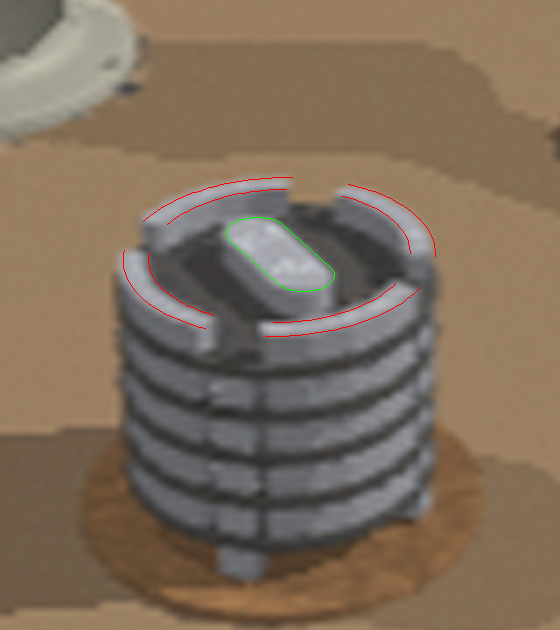

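View pics/t6.png

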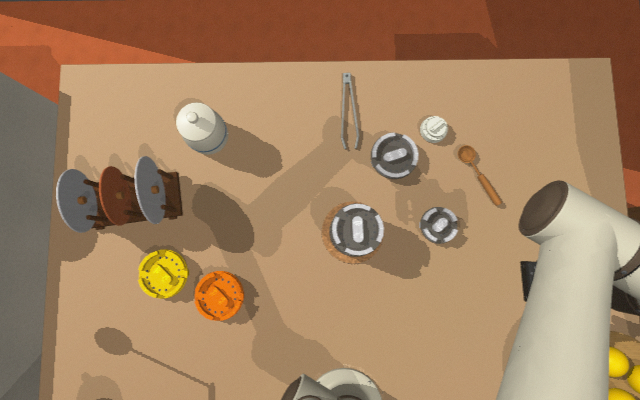

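Five even layers sit level. The scene and top fits agree on an origin height of 90 mm for the top one, and in the top view nothing else has moved. Handing in.

```bash
python3 - <<'E'
from h import *
print(ticket.finish_job())
E
```

```text
the job is handed in; nothing more can be done
None
```

Both loose four-gap diffusers are now on the stack and fully home, and I handed the job in at about 16 s of the 54 s allowed. I gripped each by its rib, turned it to the stack's yaw (about 1.3°) and lowered it until its feet dropped into the rim gaps.

- **Height:** the scene and top cameras agree on an origin height of 69 mm for the first diffuser and 90 mm for the second. They show five even, level layers. A diffuser that had not nested would have sat 13 mm higher.
- **Contact:** the wrist felt little more than each diffuser's own weight while lowering (about 5 N). It read near zero after release.
- **Bystanders:** the three-gap diffuser, the small one, the orange and yellow look-alikes and the other things appear unmoved in the last top picture, judged by eye.
- **Small disagreements:** the cameras differ by about 1° on the top diffuser's yaw (scene 0.5°, top 1.7°). While I was carrying the diffusers, the wrist and scene cameras differed by about 2 mm in x. Both are within calibration error and the play in the gaps.

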